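# Move the snap-fit cover to the full cutter case

### The arm

A 6-joint arm with a two-finger parallel gripper is mounted at the origin on the work surface. World frame = base frame: x ahead of the robot, y to its left, z up, the work surface at z = 0. Lengths are in mm, angles in rad, forces in N, time in s.
With the tool pointing down it reaches from about 275 to 725 mm from the base axis. Payload 5.6 kg.
Tool frame: the origin (TCP) lies midway between the tips of the shut fingers; the grasp point (between the pads) lies 19 mm behind it; z points along the fingers, y is the line along which they close (so a half turn about z gives the same grasp; the last joint's range is limited). The gripper opens to 85 mm and grips with 20 to 120 N. Pads are 22 mm wide; open, the fingers measure 114 mm over their backs; the gripper's body (76 mm by 85 mm) begins 54 mm behind the grasp point. The pads swing forward as they close: fully open they stand 13 mm farther back than shut.
Start: joints at [1.517, 0.255, 0.108, 0, -1.424, -0.285], TCP at [182.768, 518.738, 231.283] pointing down, gripper open.
Joint ranges: [-2.95, 2.95], [-1.21, 1.97], [-1.09, 1.5], [-2.87, 1.71], [-2.94, -0.07], [-3.05, 3.05]. Speed limits (rad/s): [2.57, 2.57, 3.14, 3.14, 3.14, 3.14].

### API

Orientations are given as [roll, pitch, yaw] about the fixed x, y, z axes, in that order (R = Rz(yaw) Ry(pitch) Rx(roll)).
In Python, from plant import bot, viewer, nets gives the robot as it stands.
- The arm moves only by the shell command python3 -m jog 'ROWS'. ROWS is JSON, a list of rows, each a list of 7 numbers: the finger opening in m, from 0 to 0.0854, then the shift along the world's x, y, z in m, then the turn, a rotation vector about the world's x, y, z in degrees. In form: [[fingers, tx, ty, tz, rx, ry, rz], ...]. A call has exactly 10 rows; each row shifts and turns the commanded pose from where the row before left it; what a row does not reach is not made up. A row lasts 1/12 s, in which the tool goes at most 41.7 mm and 7.16 degrees, less where a joint would pass 70% of its speed; a pose out of reach is approached as far as the arm can. A call with a gripper value outside its range is refused whole. The fingers move at their own pace and stop on an object; the grip force is fixed at half the most. Time passes only in rows, so rows that do not move let the fingers close, or fill a call up. It gives the time, the measured TCP pose, the force, the opening and the grip force at its end, in the units of the state.
- bot.get_obs(): the state, without advancing time (a new reading comes with each control period).
- viewer.camera(name): name is "scene" or "top" or "wrist"; returns the picture (420x560x3 uint8, red, green, blue); there is no depth.
- viewer.camera_model(name): a dict with "K" (3x3 intrinsics, pixels), "position" and "rotation" of the camera in the world; the wrist camera has in their place "mount" (4x4, takes a point from camera to tool coordinates, whose origin is the TCP and whose axes are the flange's). Camera axes: x right, y up, looking along -z (the intrinsics and any distortion apply to the point x, -y, -z); pixel columns grow to the right and rows downward; lengths in mm; the calibration is good to about 2 mm. A picture is of the moment at which its call begins: read the wrist's pose just before it. camera_model takes no time and is no camera call.
- bot.hand_in(): hands the job in; it is judged then, once.
Trained networks look in the newest picture that a camera, given by its name, has taken for a name from the list of things; names that differ only in an ending like _2 or _b are one class to them, and where a whole thing is asked for, a point or a joint stands for the part that bears it (a point fixed in the world has none). Each returns a list of dicts, best first, with "confidence" (0 to 1); they miss things now and then, are a little off and sometimes report something else, mostly with a low value. They report only what shows in the picture. A call takes as long as a camera call. They do not tell look-alikes from the thing itself.
- nets.search_frame(query, camera): "centre" ([x, y, z] in mm, in the coordinates of the camera as it stood for that picture, good to about 4 mm: the middle of the surface that is visible of it).
- nets.spot_point(query, camera): "centre" ([x, y, z] in mm, in the coordinates of the camera as it stood for that picture, good to about 4 mm: a listed point, or the origin of a listed thing).
The state is a dict: "clock": time; "joints": joint angles; "dq": joint speeds; "tau": joint torques, N m; "tcp_pos": TCP position; "ee_rot": TCP orientation; "contact_force": force on the tool from outside, world axes, zero at the start; "torque": the same for the moment, N m; "opening": finger opening in mm; "grip_force": force on a finger pad.
Only numpy, scipy, OpenCV 4.12 (cv2) and the standard library are available. Lean on these libraries where they do the work, as an engineer would, in place of code of your own. Each camera call takes 0.05 s, during which the arm holds its last target. There are 200 camera calls.

### The job

Squeeze the cover's two side tabs together to free it from the empty cutter case and lift it off. Put it on the other case, the one with the cutters in it, and press it down gently until both tabs have clicked in and it stays shut by itself. Do not force it, and leave the other things on the bench alone.

Things in the scene. Friction and masses are not known exactly. Their poses are not given: they have to be found in the camera images.
- cover: Black plastic snap-fit cover, about 160 g; plate 118 (x) x 82 (y) x 5 mm, origin at the centre of the plate's underside, z up. It fits either way round. Snapped in, its origin lies 1.5 mm above the case's rim, which it meets when pressed further. More than 60 N between cover and case (pulling, sideways or pressing) breaks it.
- tab_left_grip (a point): Middle of the outer face of the grey tab at the cover's +y side, 25 mm above the cover's origin. The tab is an upright plate 30 mm (cover's x) x 6 mm (y), its top 37 mm above the cover's origin, its outer face 27 mm from the cover's middle (54 mm over both tabs). More than 60 N of squeeze on a tab cracks it.
- tab_right_grip (a point): The same for the grey tab at the cover's -y side.
- tab_left (a joint): How far the +y tab is pushed in towards the block: 0 = sprung out, 0.006 m = firm stop (42 mm over both tabs). Its spring gives 1.5 N at 0 rising to 4.5 N. Its hook, 10 to 20 mm below the cover's origin, is free of the case's lip from 0.003 m on; both tabs must be held in to lift the cover.
- tab_right (a joint): The same for the -y tab.
- cover_push (a point): Middle of the top of the cover's push block, 40 (x) x 20 (y) mm, 39 mm above the cover's origin, between the two grey tabs.
- case_empty: Grey plastic case screwed to the bench, with an empty rack; 124 (x) x 88 (y) mm over the rim, which stands 45 mm high; the mouth is 108 x 72 mm. Origin at the centre of its underside, z up. It wears the cover at the start, snapped in. A lip at the middle of each long side of the rim (3 to 8 mm below its top, 4 mm inwards) catches the tabs' hooks.
- case_full: The same kind of case, uncovered, four steel cutters in its rack, tops 36 mm up. Its rim's height (45 to 50 mm above the underside) is not measured and must be felt. Laid on with tabs out, the cover stops on slanted hooks 12 to 16 mm above the rim; a push of 3 to 9 N on the block takes it down, more than 10 N only once it is home. Or lower it with tabs held in, then press it home.
- case_full_seat (a point): Point in the middle of the full case's mouth, 45 mm above its underside (the rim is 0 to 5 mm higher). In both cases two brass spring pins, 41 mm either side of the middle along x, push the cover up with about 3 N each when it is on and follow it 6 mm up, so it rises again unless both hooks have caught.
- mallet: Wooden carver's mallet standing on its head, 86 mm across, 200 mm high; bystander.
- jar: Glass jar with a steel cap, 66 mm across, 85 mm high; bystander.
- screwdriver: Screwdriver with a wooden handle, 190 mm long, lying between the cases; bystander.
- sanding_block: Cork sanding block 90 x 50 x 30 mm lying between the cases; bystander.
- offcut: Dark wooden offcut 140 x 45 x 22 mm; bystander.
- hammer: Hammer lying to the right; bystander.
- tape_core: Cardboard ring 70 mm across, 25 mm high, to the left; bystander.
- cover_post (a point): Tip of one of the four round-ended locating posts under the cover's corners: 6 mm thick, reaching 22 mm below the cover's origin, at 49.5 mm (x) and 31.5 mm (y) from its middle. They fit inside the case's walls with 1.5 mm of play.
There are look-alikes about, which are no part of the job. What is shaped like the cover but green or orange is not meant. What is shaped like the case_empty but purple is not meant.

How it is judged:
By the outcome, as a careful person would: the job done as asked, in the order asked, and still so for the second after the job is handed in, with the robot touching nothing.
It also fails if it takes over 64 s, if anything falls off the work surface, if the arm or the gripper's body presses on something with over 40 N, if the wrist force passes 120 N, or if a joint passes its speed limit or range.

## Working session

There is one attempt and no reset: what is moved stays moved. The work goes in short steps, Python scripts to look and compute and a shell command to move; the robot and the scene stay as the last step left them, time stands still between calls to the robot, and variables do not carry over. Pictures are saved under pics/ and viewed, at most 10 in all, crops included, and the job is handed in when it is done.

```bash
mkdir -p pics; ls; cat > h.py <<'E'
import numpy as np, cv2
from plant import bot, viewer, nets
from scipy.spatial.transform import Rotation as R
def cam(name, f=None):
    o=bot.get_obs(); im=viewer.camera(name)
    if f: cv2.imwrite('pics/'+f, im[:,:,::-1])
    m=viewer.camera_model(name)
    if 'mount' in m:
        M=np.array(m['mount']); r=R.from_euler('xyz',o['ee_rot']).as_matrix()
        Rw=r@M[:3,:3]; p=r@M[:3,3]+np.array(o['tcp_pos'])
    else: Rw=np.array(m['rotation']); p=np.array(m['position'])
    return im,np.array(m['K']),Rw,p
def w(c,Rw,p): return Rw@np.array(c)+p
def px(P,K,Rw,p):
    c=Rw.T@(np.array(P)-p); return (K@[c[0]/-c[2],-c[1]/-c[2],1])[:2]
def ray(u,v,z,K,Rw,p):
    d=np.linalg.inv(K)@[u,v,1]; d=Rw@[d[0],-d[1],-d[2]]
    return p+d*(z-p[2])/d[2]
E
python3 - <<'E'
from h import *
print(bot.get_obs())
for n in ['top','scene']:
    im,K,Rw,p=cam(n,n+'0.png')
    print(n,p, viewer.camera_model(n).keys())
    for q in ['cover','case_empty','case_full','case_full_seat','cover_push','tab_left_grip','tab_right_grip']:
        for d in nets.spot_point(q,n):
            P=w(d['centre'],Rw,p); print(q,round(d['confidence'],2),P.round(0),px(P,K,Rw,p).round(0))
E
```

```text
pics
{'clock': 0.0, 'joints': array([ 1.51661404e+00,  2.55768896e-01,  1.07025351e-01, -4.95313847e-04,
       -1.42389952e+00, -2.84623487e-01]), 'dq': array([-0.00012884,  0.0009546 ,  0.00072797, -0.00053741,  0.0003073 ,
       -0.00012467]), 'tau': array([ 4.33491971e-05, -3.86626375e+01,  2.37932199e+01,  5.36494955e+00,
       -6.24682594e-03, -1.18015711e-05]), 'tcp_pos': array([182.55940123, 518.29988132, 230.38934445]), 'ee_rot': array([ 3.13968265e+00, -4.84246396e-05, -3.38878680e-01]), 'contact_force': array([ 0.34744371, -0.21646245, -0.3418864 ]), 'torque': array([0.01293157, 0.04691762, 0.00078632]), 'grip_force': 0.0, 'opening': 85.53343710510529}
top [ 334.30017239  -18.01543488 1162.17874302] dict_keys(['K', 'position', 'rotation'])Traceback (most recent call last):
  File "<stdin>", line 8, in <module>
  File "h.py", line 15, in px
    c=Rw.T@(np.array(P)-p); return (K@[c[0]/-c[2],-c[1]/-c[2],1])[:2]
                                       ~^^^
IndexError: invalid index to scalar variable.
```

```bash
python3 - <<'E'
from h import *
m=viewer.camera_model('top');print(m)
print(viewer.camera_model('wrist'))
viewer.camera('top');print(nets.spot_point('cover','top'))
E
```

```text
{'K': array([[385.86943974,   0.        , 274.2459715 ],
       [  0.        , 385.86943974, 213.59013861],
       [  0.        ,   0.        ,   1.        ]]), 'position': array([ 334.30017239,  -18.01543488, 1162.17874302]), 'rotation': array([ 0.13905174,  0.01139014, -1.54820255])}
{'K': array([[318.33931334,   0.        , 276.31657475],
       [  0.        , 318.33931334, 205.28517236],
       [  0.        ,   0.        ,   1.        ]]), 'mount': array([[ 5.83104720e-04,  9.55482590e-01,  2.95046913e-01,
         7.51461647e+01],
       [ 9.99999806e-01, -6.22314570e-04,  3.89976316e-05,
        -1.83050338e-01],
       [ 2.20873551e-04,  2.95046833e-01, -9.55482767e-01,
        -1.43018794e+02],
       [ 0.00000000e+00,  0.00000000e+00,  0.00000000e+00,
         1.00000000e+00]])}
[{'centre': [401.3, -286.9, -1111.7], 'confidence': 0.87}, {'centre': [247.3, -169.8, -1124.6], 'confidence': 0.67}, {'centre': [234.9, 30.2, -1126.8], 'confidence': 0.64}]
```

View pics/top0.png

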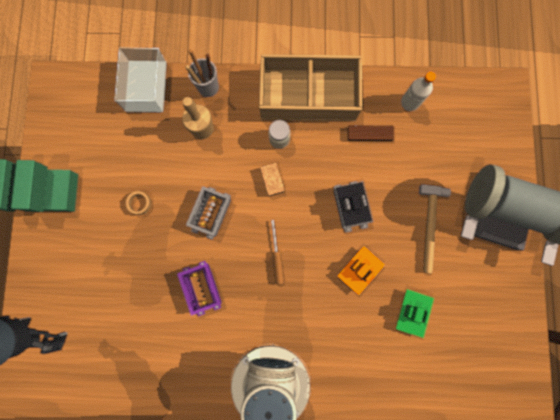

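The top view shows the black cover on a grey case at (353,205), the uncovered grey case with cutters at (208,212), and the look-alikes: orange at (361,270), green at (414,313) and purple at (200,290). The black and grey ones fit the description. I'll confirm that with a crop and get positions.

```bash
sed -i "s/else: Rw=np.array(m\['rotation'\])/else: Rw=R.from_euler('xyz',m['rotation']).as_matrix()/" h.py
python3 - <<'E'
from h import *
for n in ['top','scene']:
    im,K,Rw,p=cam(n,n+'1.png')
    if n=='top': cv2.imwrite('pics/crop.png',cv2.resize(im[150:350,160:460,::-1],(750,500),interpolation=cv2.INTER_CUBIC))
    print(n,p)
    for q in ['cover','case_empty','case_full','case_full_seat','cover_push','tab_left_grip']:
        for d in nets.spot_point(q,n)[:5]:
            P=w(d['centre'],Rw,p); print(q,round(d['confidence'],2),P.round(0),px(P,K,Rw,p).round(0))
E
```

```text
top [ 334.30017239  -18.01543488 1162.17874302]
cover 0.93 [ 214. -410.   18.] [414. 313.]
cover 0.81 [ 524. -235.   50.] [355. 204.]
cover 0.59 [ 332. -254.   21.] [359. 270.]
case_empty 0.95 [272. 210.  -3.] [202. 287.]
case_empty 0.59 [ 523. -232.    3.] [351. 206.]
case_full 0.86 [498. 197.  -3.] [209. 212.]
case_full_seat 0.92 [494. 195.  41.] [207. 211.]
cover_push 0.95 [ 332. -258.   59.] [364. 270.]
cover_push 0.88 [ 214. -408.   62.] [419. 315.]
cover_push 0.74 [ 523. -228.   90.] [355. 202.]
tab_left_grip 0.59 [ 351. -233.   48.] [354. 264.]
tab_left_grip 0.53 [ 519. -207.   74.] [346. 204.]
tab_left_grip 0.45 [ 224. -383.   54.] [409. 310.]
tab_left_grip 0.32 [519. 413.   3.] [139. 203.]
scene [1387.21503972   55.64644246 1058.78576352]
cover 0.74 [ 210. -411.   18.] [152. 158.]
cover 0.71 [ 525. -229.   49.] [194. 235.]
cover 0.71 [ 335. -256.   17.] [198. 190.]
case_empty 0.88 [273. 214.  -1.] [369. 186.]
case_empty 0.86 [ 522. -230.   -1.] [196. 248.]
case_empty 0.5 [ 523. -229.   47.] [194. 235.]
case_full_seat 0.58 [495. 189.  46.] [364. 234.]
case_full_seat 0.53 [518. 416.   1.] [455. 257.]
cover_push 0.67 [ 215. -408.   64.] [150. 147.]
cover_push 0.62 [ 329. -258.   60.] [196. 178.]
cover_push 0.55 [ 524. -225.   88.] [194. 225.]
tab_left_grip 0.65 [ 222. -379.   43.] [161. 155.]
tab_left_grip 0.45 [ 349. -234.   49.] [204. 186.]
tab_left_grip 0.36 [ 517. -206.   69.] [203. 228.]
```

View pics/crop.png

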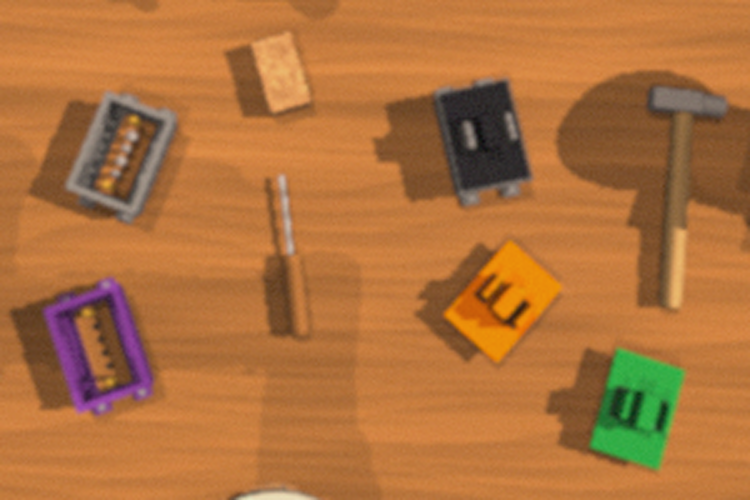

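View pics/scene1.png

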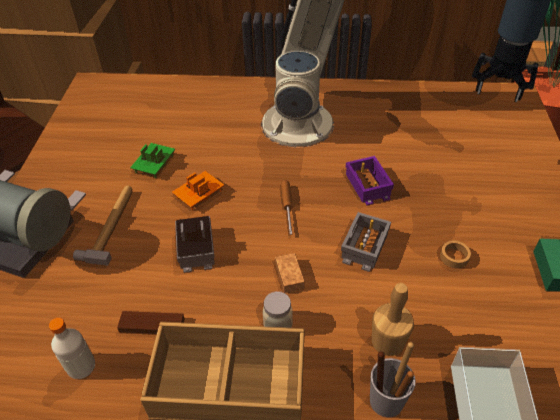

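The crop confirms it. The grey case with cutters is at crop (122,155) with its long axis at about -23°. The black cover on the grey case is at crop (483,140), at about +12°. Next I move above the cover, turning about +31°.

```bash
python3 -m jog '[[0.085,0.016,-0.036,0.002,0,0,3],[0.085,0.016,-0.036,0.002,0,0,3],[0.085,0.016,-0.036,0.002,0,0,3],[0.085,0.016,-0.036,0.002,0,0,3],[0.085,0.016,-0.036,0.002,0,0,3],[0.085,0.016,-0.036,0.002,0,0,3],[0.085,0.016,-0.036,0.002,0,0,3],[0.085,0.016,-0.036,0.002,0,0,3],[0.085,0.016,-0.036,0.002,0,0,3],[0.085,0.016,-0.036,0.002,0,0,3]]'
python3 -m jog '[[0.085,0.017,-0.037,0,0,0,0],[0.085,0.017,-0.037,0,0,0,0],[0.085,0.017,-0.037,0,0,0,0],[0.085,0.017,-0.037,0,0,0,0],[0.085,0.017,-0.037,0,0,0,0],[0.085,0.017,-0.037,0,0,0,0],[0.085,0.017,-0.037,0,0,0,0],[0.085,0.017,-0.037,0,0,0,0],[0.085,0.017,-0.037,0,0,0,0],[0.085,0.010,-0.020,0,0,0,0]]'
cat > look.py <<'E'
from h import *
import sys
im,K,Rw,p=cam('wrist',sys.argv[1])
o=bot.get_obs(); print(o['clock'],o['tcp_pos'].round(1),o['ee_rot'].round(3),o['contact_force'].round(1),o['joints'].round(2))
for q in sys.argv[2:]:
    for d in nets.spot_point(q,'wrist')[:3]:
        P=w(d['centre'],Rw,p); print(q,round(d['confidence'],2),P.round(1),px(P,K,Rw,p).round(0))
E
python3 look.py w1.png cover cover_push tab_left_grip tab_right_grip case_empty
```

```text
clock: 1.73
tcp_pos: [343.0, 156.9, 251.8]
ee_rot: [-3.141, -0.001, 0.188]
contact_force: [0.3, 0.8, 0.1]
opening: 84.7
grip_force: 0.0
clock: 2.57
tcp_pos: [506.4, -197.9, 250.5]
ee_rot: [3.141, 0.001, 0.182]
contact_force: [-0.3, 0.3, 0.2]
opening: 84.9
grip_force: 0.0
2.6167 [ 507.2 -199.5  249.8] [3.14e+00 2.00e-03 1.81e-01] [ 2.4 -2.3  0.5] [-0.09  0.24  0.14  0.   -1.47  1.84]
cover 0.76 [ 335.9 -258.1   22.9] [297. 304.]
cover 0.59 [ 521.3 -233.1   48.2] [310. 171.]
cover_push 0.98 [ 525.  -230.3   82.7] [312. 173.]
cover_push 0.66 [ 329.7 -257.7   59.4] [298. 325.]
tab_left_grip 0.79 [ 351.3 -233.8   48.1] [282. 302.]
tab_left_grip 0.77 [ 518.9 -202.8   69.2] [283. 172.]
tab_right_grip 0.64 [ 318.6 -278.7   42.9] [311. 327.]
tab_right_grip 0.63 [ 529.8 -258.9   70.3] [339. 171.]
```

View pics/w1.png

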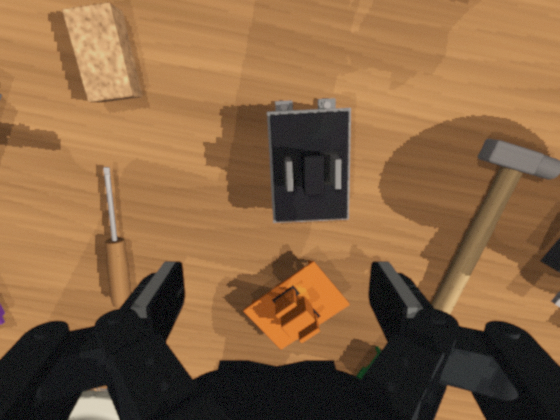

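The wrist view shows the black cover at (310,170), with its tabs at (289,175) and (338,173) and its plate nearly parallel to the tool. Next I compute yaw from the plate corners.

```bash
python3 - <<'E'
from h import *
im,K,Rw,p=cam('wrist')
A=[ray(u,v,51.5,K,Rw,p) for u,v in [(268,112),(350,110),(349,219),(274,222)]]
A=np.array(A);print(A.round(1),A.mean(0).round(1))
for a,b in [(3,0),(2,1)]: d=A[b]-A[a];print(np.linalg.norm(d),np.degrees(np.arctan2(d[1],d[0])))
for a,b in [(1,0),(2,3)]: d=A[b]-A[a];print(np.linalg.norm(d),np.degrees(np.arctan2(-d[0],d[1])))
for u,v in [(289,160),(289,190),(338,157),(338,187)]: print(ray(u,v,83.5,K,Rw,p).round(1))
print(ray(314,173,85.5,K,Rw,p).round(1))
E
```

```text
[[ 573.1 -171.9   51.5]
 [ 590.7 -254.8   51.5]
 [ 474.8 -283.7   51.5]
 [ 455.3 -200.1   51.5]] [ 523.5 -227.6   51.5]
121.16409772839198 13.47239730753585
119.54740642537341 14.01255520765743
84.69851532413277 12.000158244964544
85.79936546145883 13.10235975911065
[ 533.1 -200.8   83.5]
[ 503.4 -206.8   83.5]
[ 544.9 -247.3   83.5]
[ 515.6 -254.6   83.5]
[ 525.4 -227.4   85.5]
```

```bash
python3 -m jog '[[0.085,0,0.038,0,0,0,-3.4],[0.085,0,0.038,0,0,0,-3.4],[0.085,0,0.038,0,0,0,-3.4],[0.085,0,0.038,0,0,0,-3.4],[0.085,0,0.038,0,0,0,-3.4],[0.085,-0.005,0.038,0,0,0,-3.4],[0.085,-0.005,0.038,0,0,0,-3.4],[0.085,-0.005,0.038,0,0,0,-3.4],[0.085,-0.005,0.038,0,0,0,-3.4],[0.085,-0.005,0.038,0,0,0,-3.4]]'
python3 -m jog '[[0.085,0,0.008,0,0,0,0],[0.085,0,0,0,0,0,0],[0.085,0,0,0,0,0,0],[0.085,0,0,0,0,0,0],[0.085,0,0,0,0,0,0],[0.085,0,0,0,0,0,0],[0.085,0,0,0,0,0,0],[0.085,0,0,0,0,0,0],[0.085,0,0,0,0,0,0],[0.085,0,0,0,0,0,0]]'
python3 look.py w2.png case_full_seat case_full case_full_seat
```

```text
clock: 3.75
tcp_pos: [479.3, 188.2, 252.2]
ee_rot: [-3.14, -0.001, -0.41]
contact_force: [1.0, -0.1, 0.8]
opening: 84.9
grip_force: 0.0
clock: 4.58
tcp_pos: [480.8, 193.5, 251.3]
ee_rot: [3.142, 0.0, -0.409]
contact_force: [0.2, -0.3, -0.1]
opening: 84.9
grip_force: 0.0
4.6333 [480.8 193.6 251.3] [-3.142  0.    -0.409] [0.1 0.1 0.7] [ 0.69  0.19  0.07 -0.   -1.45  0.48]
case_full_seat 0.91 [497.6 189.6  41.6] [274. 162.]
case_full 0.61 [495.3 196.6  -1.5] [270. 160.]
case_full_seat 0.91 [497.6 189.6  41.6] [274. 162.]
```

View pics/w2.png

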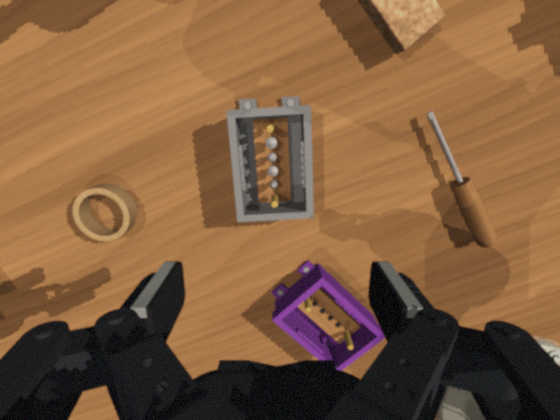

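The picture shows the grey case with cutters at (271,165), its rim corners near (229,112), (312,107), (312,217) and (238,221). The purple look-alike is at (328,315). I'll fit the rim edges properly in both wrist pictures.

```bash
cat > fit.py <<'E'
from h import *
# outline of rim by saturation: wood/shadow is saturated, grey/black is not
def fit(f,tcp,yaw,box,z):
    im=cv2.imread('pics/'+f); hsv=cv2.cvtColor(im,cv2.COLOR_BGR2HSV)
    m=viewer.camera_model('wrist');K=np.array(m['K']);M=np.array(m['mount'])
    r=R.from_euler('xyz',[np.pi,0,yaw]).as_matrix();Rw=r@M[:3,:3];p=r@M[:3,3]+tcp
    x0,y0,x1,y1=box
    mask=((hsv[:,:,1]<85)).astype(np.uint8); mask[:y0]=0;mask[y1:]=0;mask[:,:x0]=0;mask[:,x1:]=0
    n,l,s,_=cv2.connectedComponentsWithStats(mask); k=1+np.argmax(s[1:,4]); c=l==k
    rows=np.arange(s[k,1]+35,s[k,1]+s[k,3]-12); cols=np.arange(s[k,0]+18,s[k,0]+s[k,2]-14)
    L=[(np.where(c[v])[0].min()-.5,v) for v in rows]; Rr=[(np.where(c[v])[0].max()+.5,v) for v in rows]
    B=[(u,np.where(c[:,u])[0].max()+.5) for u in cols]
    def line(pts):
        P=np.array([ray(u,v,z,K,Rw,p)[:2] for u,v in pts],np.float32)
        vx,vy,x,y=cv2.fitLine(P,cv2.DIST_HUBER,0,.01,.01).ravel(); return np.array([vx,vy]),np.array([x,y])
    (dl,pl),(dr,pr),(db,pb)=map(line,(L,Rr,B))
    a=[np.degrees(np.arctan(d[1]/d[0])) for d in (dl,dr)]; b=np.degrees(np.arctan(-db[0]/db[1]))
    t=np.radians((a[0]+a[1]+b)/3); ex=np.array([np.cos(t),np.sin(t)]);ey=np.array([-ex[1],ex[0]])
    cy=((pl+pr)/2)@ey; xb=pb@ex
    print(f,s[k],'angles',np.round(a+[b],2),'width',(pl-pr)@ey,'centre(124 long)',ex*(xb+62)+ey*cy,'px',px([*(ex*(xb+62)+ey*cy),z],K,Rw,p))
o=np.array
fit('w1.png',o([507.2,-199.5,249.8]),.181,(240,85,375,245),45)
fit('w2.png',o([480.8,193.6,251.3]),-.409,(205,85,335,240),47.5)
E
python3 fit.py
```

```text
w1.png [ 266   98   85  125 9265] angles [13.23 12.79 13.23] width 88.15665 centre(124 long) [ 524.512  -233.5057] px [309.64363888 167.91361824]
w2.png [ 227   96   87  127 6608] angles [-20.09 -19.93 -19.44] width 89.1113 centre(124 long) [494.1358  193.58067] px [271.69897119 166.85343092]
```

```bash
python3 -m jog '[[0.085,0.004,-0.038,0,0,0,3.7],[0.085,0.004,-0.038,0,0,0,3.7],[0.085,0.004,-0.038,0,0,0,3.7],[0.085,0.004,-0.038,0,0,0,3.7],[0.085,0.004,-0.038,0,0,0,3.7],[0.085,0.004,-0.038,0,0,0,3.7],[0.085,0.004,-0.038,0,0,0,3.7],[0.085,0.004,-0.038,0,0,0,3.7],[0.085,0.004,-0.038,0,0,0,3.7],[0.085,0.004,-0.038,0,0,0,3.2]]'
python3 -m jog '[[0.085,0.003,-0.030,-0.018,0,0,0],[0.085,0,-0.014,-0.030,0,0,0],[0.085,0,0,-0.024,0,0,0],[0.085,0,0,0,0,0,0],[0.085,0,0,0,0,0,0],[0.085,0,0,0,0,0,0],[0.085,0,0,0,0,0,0],[0.085,0,0,0,0,0,0],[0.085,0,0,0,0,0,0],[0.085,0,0,0,0,0,0]]'
python3 look.py w3.png cover cover_push tab_left_grip tab_right_grip
```

```text
clock: 5.62
tcp_pos: [520.6, -188.1, 251.4]
ee_rot: [3.141, -0.0, 0.232]
contact_force: [1.0, 0.4, 0.3]
opening: 84.6
grip_force: 0.0
clock: 6.45
tcp_pos: [524.2, -230.0, 180.2]
ee_rot: [3.141, -0.001, 0.229]
contact_force: [0.3, 0.2, -0.5]
opening: 85.1
grip_force: 0.0
6.5 [ 524.  -230.1  179.9] [ 3.141e+00 -1.000e-03  2.290e-01] [-0.3 -0.4  0.2] [-0.14  0.32  0.06  0.   -1.32  1.94]
cover 0.92 [ 520.2 -229.4   48.1] [275. 199.]
cover 0.81 [ 335.6 -258.8   23.4] [263. 350.]
cover_push 0.82 [ 526.  -230.    83.3] [277. 205.]
cover_push 0.41 [ 562.5 -187.5   23.4] [241. 139.]
tab_left_grip 0.93 [ 518.6 -204.    68.8] [245. 201.]
tab_left_grip 0.67 [ 351.  -232.5   44.8] [242. 348.]
tab_right_grip 0.71 [ 529.5 -256.6   70.9] [309. 203.]
```

View pics/w3.png

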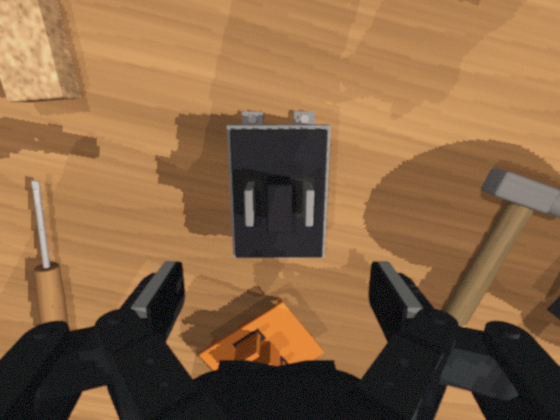

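The cover is centred and parallel, with tabs at (249,204) and (309,204). It sits about 3 px to the right of the finger midline at 276.5.

```bash
python3 - <<'E'
from h import *
im,K,Rw,p=cam('wrist')
for u,v,z in [(250,204,83.5),(309.5,204,83.5),(279.5,206,85.5)]: print(ray(u,v,z,K,Rw,p).round(1))
A=np.array([ray(u,v,51.5,K,Rw,p) for u,v in [(229.5,127.5),(329.5,127.5),(324.5,257.5),(234.5,257.5)]]);print(A.mean(0),np.linalg.norm(A[0]-A[1]),np.linalg.norm(A[0]-A[3]))
E
sed -i '/^fit(/d' fit.py; echo "fit('w3.png',o([524.1,-230.1,180]),.229,(200,100,345,275),45)" >> fit.py; python3 fit.py
```

```text
[ 521.5 -209.3   83.5]
[ 532.1 -254.8   83.5]
[ 525.8 -232.1   85.5]
[ 524.07562058 -232.78617837   51.5       ] 82.79647430805167 118.65947797119004
w3.png [  226   111   105   147 13499] angles [13.54 13.36 13.16] width 88.30749 centre(124 long) [ 524.4155 -231.8348] px [278.54607207 194.2390884 ]
```

```bash
python3 -m jog '[[0.085,0.0005,-0.002,-0.02,0,0,0],[0.085,0,0,-0.025,0,0,0],[0.085,0,0,-0.025,0,0,0],[0.085,0,0,-0.025,0,0,0],[0.075,0,0,-0.020,0,0,0],[0.065,0,0,-0.010,0,0,0],[0.06,0,0,0,0,0,0],[0.058,0,0,0,0,0,0],[0.058,0,0,0,0,0,0],[0.058,0,0,0,0,0,0]]'
python3 -m jog '[[0.054,0,0,0,0,0,0],[0.052,0,0,0,0,0,0],[0.050,0,0,0,0,0,0],[0.049,0,0,0,0,0,0],[0.048,0,0,0,0,0,0],[0.047,0,0,0,0,0,0],[0.046,0,0,0,0,0,0],[0.045,0,0,0,0,0,0],[0.045,0,0,0,0,0,0],[0.045,0,0,0,0,0,0]]'
```

```text
clock: 7.58
tcp_pos: [525.4, -232.6, 55.9]
ee_rot: [3.14, -0.003, 0.229]
contact_force: [-0.1, -0.4, -0.2]
opening: 57.9
grip_force: 0.0
clock: 8.42
tcp_pos: [524.7, -232.3, 54.5]
ee_rot: [3.141, -0.001, 0.229]
contact_force: [1.3, 0.5, 4.1]
opening: 44.8
grip_force: 3.7
```

```bash
python3 -m jog '[[0.044,0,0,0,0,0,0],[0.044,0,0,0,0,0,0],[0.0435,0,0,0,0,0,0],[0.0435,0,0,0,0,0,0],[0.043,0,0,0,0,0,0],[0.043,0,0,0,0,0,0],[0.043,0,0,0,0,0,0],[0.0425,0,0,0,0,0,0],[0.0425,0,0,0,0,0,0],[0.0425,0,0,0,0,0,0]]'
```

```text
clock: 9.25
tcp_pos: [524.4, -232.2, 54.4]
ee_rot: [3.141, -0.0, 0.229]
contact_force: [2.0, 1.5, 5.5]
opening: 43.0
grip_force: 4.4
```

```bash
python3 -m jog '[[0.042,0,0,0,0,0,0],[0.042,0,0,0,0,0,0],[0.042,0,0,0,0,0,0],[0.0418,0,0,0,0,0,0],[0.0418,0,0,0,0,0,0],[0.0418,0,0,0,0,0,0],[0.0418,0,0,0,0,0,0],[0.0418,0,0,0,0,0,0],[0.0418,0,0,0,0,0,0],[0.0418,0,0,0,0,0,0]]'
```

```text
clock: 10.08
tcp_pos: [524.3, -232.1, 54.3]
ee_rot: [-3.141, -0.0, 0.228]
contact_force: [1.5, 0.8, 6.2]
opening: 41.9
grip_force: 5.2
```

```bash
python3 -m jog '[[0.0415,0,0,0,0,0,0],[0.0415,0,0,0,0,0,0],[0.0415,0,0,0,0,0,0],[0.0412,0,0,0,0,0,0],[0.0412,0,0,0,0,0,0],[0.0412,0,0,0,0,0,0],[0.0412,0,0,0,0,0,0],[0.0412,0,0,0.001,0,0,0],[0.0412,0,0,0.002,0,0,0],[0.0412,0,0,0.002,0,0,0]]'
```

```text
clock: 10.92
tcp_pos: [523.9, -232.2, 59.1]
ee_rot: [-3.141, 0.001, 0.228]
contact_force: [1.2, 1.1, 0.4]
opening: 40.8
grip_force: 11.4
```

```bash
python3 -m jog '[[0.0412,0,0,0.003,0,0,0],[0.0412,0,0,0.004,0,0,0],[0.0412,0,0,0.006,0,0,0],[0.0412,0,0,0.008,0,0,0],[0.0412,0,0,0.012,0,0,0],[0.0412,0,0,0.015,0,0,0],[0.0412,0,0,0.015,0,0,0],[0.0412,0,0,0.015,0,0,0],[0.0412,0,0,0.012,0,0,0],[0.0412,0,0,0.006,0,0,0]]'
python3 look.py w4.png cover cover_push tab_left_grip tab_right_grip
```

```text
clock: 11.75
tcp_pos: [524.3, -232.6, 157.3]
ee_rot: [3.141, -0.001, 0.228]
contact_force: [0.0, 0.3, -1.6]
opening: 41.2
grip_force: 11.0
11.8 [ 524.7 -232.7  157.8] [ 3.14e+00 -2.00e-03  2.28e-01] [ 0.2  0.3 -0.1] [-0.14  0.33  0.03  0.   -1.26  1.94]
cover 0.87 [ 521.  -231.9  146.8] [274. 261.]
cover 0.86 [ 334.2 -257.7   20.5] [259. 364.]
cover_push 0.93 [ 522.7 -230.3  183.1] [271. 296.]
cover_push 0.65 [ 521.4 -231.6  149.2] [274. 262.]
tab_left_grip 0.96 [ 520.7 -211.7  170.9] [231. 277.]
tab_left_grip 0.41 [ 351.3 -234.6   50. ] [238. 369.]
tab_right_grip 0.75 [ 526.7 -251.7  175.9] [320. 289.]
```

View pics/w4.png

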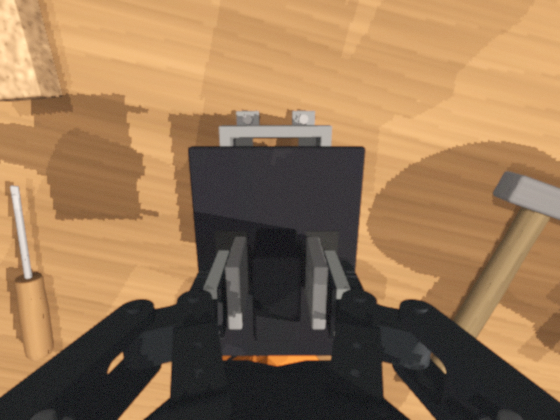

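The cover is off and held level. Its plate corners are at (190,147) and (363,147), with the far edge near row 355. The emptied case shows behind it. Now I work out the cover's offset in the tool frame.

```bash
python3 - <<'E'
from h import *
im,K,Rw,p=cam('wrist'); o=bot.get_obs(); r=R.from_euler('xyz',o['ee_rot']).as_matrix()
for dz in (150,155,158):
  A=np.array([r.T@(ray(u,v,dz,K,Rw,p)-o['tcp_pos']) for u,v in [(190,147),(363,147),(197,355),(357,355)]])
  print(dz,A.round(1).tolist(), 'front w',A[1,1]-A[0,1],'len',A[0,0]-A[2,0])
print(o['tcp_pos'],o['contact_force'])
E
```

```text
150 [[57.7, -39.8, 4.1], [57.8, 39.4, 4.0], [-59.1, -45.2, 4.3], [-58.9, 45.5, 4.2]] front w 79.1969170995506 len 116.83334660261524
155 [[58.3, -38.5, -0.9], [58.4, 38.0, -1.0], [-54.5, -43.7, -0.7], [-54.4, 43.9, -0.8]] front w 76.50470655771551 len 112.8617277709622
158 [[58.7, -37.7, -3.9], [58.7, 37.2, -4.0], [-51.8, -42.7, -3.7], [-51.6, 43.0, -3.8]] front w 74.88938023261441 len 110.47875647197048
[ 523.5120944  -232.05374357  154.14760015] [ 0.63940605 -0.17411894 -1.53184716]
```

```bash
python3 -m jog '[[0.0412,0,0.008,0,0,0,-1],[0.0412,-0.001,0.016,0,0,0,-1.5],[0.0412,-0.001,0.022,0,0,0,-1.7],[0.0412,-0.002,0.024,0,0,0,-1.8],[0.0412,-0.002,0.024,0,0,0,-1.8],[0.0412,-0.002,0.024,0,0,0,-1.8],[0.0412,-0.002,0.024,0,0,0,-1.8],[0.0412,-0.002,0.024,0,0,0,-1.8],[0.0412,-0.002,0.024,0,0,0,-1.8],[0.0412,-0.002,0.024,0,0,0,-1.8]]'
python3 -m jog '[[0.0412,-0.002,0.024,0,0,0,-1.8],[0.0412,-0.002,0.024,0,0,0,-1.8],[0.0412,-0.002,0.024,0,0,0,-1.8],[0.0412,-0.002,0.024,0,0,0,-1.8],[0.0412,-0.002,0.024,0,0,0,-1.8],[0.0412,-0.002,0.024,0,0,0,-1.8],[0.0412,-0.001,0.024,0,0,0,-1.8],[0.0412,-0.001,0.022,0,0,0,-1.7],[0.0412,-0.001,0.016,0,0,0,-1.5],[0.0412,0,0.008,0,0,0,-1]]'
python3 -m jog '[[0.0412,0,0.0,0,0,0,0],[0.0412,0,0,0,0,0,0],[0.0412,0,0,0,0,0,0],[0.0412,0,0,0,0,0,0],[0.0412,0,0,0,0,0,0],[0.0412,0,0,0,0,0,0],[0.0412,0,0,0,0,0,0],[0.0412,0,0,0,0,0,0],[0.0412,0,0,0,0,0,0],[0.0412,0,0,0,0,0,0]]'
python3 look.py w5.png cover case_full_seat
```

```text
clock: 12.88
tcp_pos: [507.5, -17.2, 154.5]
ee_rot: [3.141, 0.002, -0.066]
contact_force: [0.9, 0.8, -1.1]
opening: 41.3
grip_force: 11.0
clock: 13.72
tcp_pos: [492.6, 197.4, 154.3]
ee_rot: [3.141, 0.001, -0.358]
contact_force: [-0.1, -0.5, -2.2]
opening: 41.3
grip_force: 11.0
clock: 14.55
tcp_pos: [493.3, 195.7, 155.3]
ee_rot: [-3.142, -0.0, -0.358]
contact_force: [-1.4, -0.2, -1.3]
opening: 41.7
grip_force: 11.0
14.6 [493.3 195.7 155.3] [-3.142 -0.    -0.358] [ 0.4  0.7 -2.9] [ 0.67  0.25 -0.09  0.   -1.23  0.54]
cover 0.63 [490.5 196.7 149. ] [277. 264.]
```

View pics/w5.png

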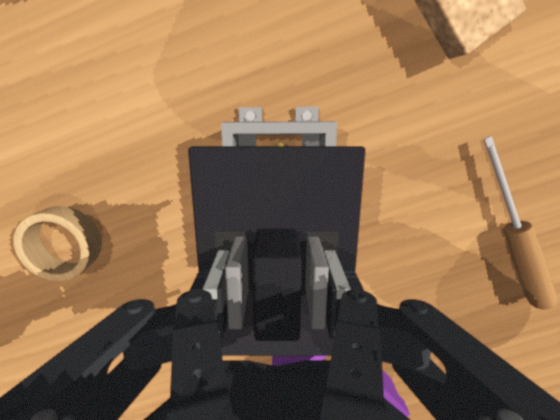

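The view shows the cover in hand, plate (190,147) to (365,147). Ahead of it is the full case's rim front edge at row 122, columns 222–336. For comparison, w4 had row 125.5 and columns 219–331 when the cover was right above its own case. I'll measure that difference in mm.

```bash
python3 - <<'E'
from h import *
m=viewer.camera_model('wrist');K=np.array(m['K']);M=np.array(m['mount'])
for f,t,z in [('w4.png',157.3,45),('w5.png',155.3,47.5)]:
    im=cv2.imread('pics/'+f); s=cv2.cvtColor(im,cv2.COLOR_BGR2HSV)[:,:,1].astype(float)
    s=cv2.GaussianBlur(s,(3,3),0)
    def cross(a):  # first 50% crossing from wood to grey
        h=(a.max()+a.min())/2; i=np.where(a<h)[0][0]; return i-(h-a[i])/(a[i-1]-a[i])
    L=np.mean([205+cross(s[r,205:240]) for r in range(128,143)])
    Rr=np.mean([355-cross(s[r,355:320:-1]) for r in range(128,143)])
    T=np.array([110+cross(s[110:135,c]) for c in list(range(268,290))])
    q=[]
    for u,v in [(L,135.5),(Rr,135.5),(279,T.mean())]:
        d=np.linalg.inv(K)@[u,v,1]; d=M[:3,:3]@[d[0],-d[1],-d[2]]; q.append(M[:3,3]+d*((t-z)-M[2,3])/d[2])
    q=np.array(q); print(f,round(L,1),round(Rr,1),T.mean().round(1),'tool: width',q[1,1]-q[0,1],'mid y',(q[0,1]+q[1,1])/2,'front x',q[2,0], 'front slope',np.polyfit(range(22),T,1)[0])
E
```

```text
w4.png 218.4 331.2 124.7 tool: width 88.68212628824475 mid y -1.3921768267059278 front x 61.97684030592397 front slope -0.0057016983334863556
w5.png 221.1 336.0 121.3 tool: width 88.77969868468668 mid y 1.5069699535917316 front x 64.72728884161475 front slope -0.013569343281182183
```

```bash
python3 - <<'E'
from h import *
from scipy.optimize import least_squares
m=viewer.camera_model('wrist');K=np.array(m['K']);M=np.array(m['mount'])
im=cv2.imread('pics/w5.png'); g=cv2.GaussianBlur(im[:,:,2].astype(float),(3,3),0)
def cross(a): h=(a.max()+a.min())/2; i=np.where(a<h)[0][0]; return i-(h-a[i])/(a[i-1]-a[i])
L={r:175+cross(g[r,175:215]) for r in (155,185,215,245)}; Rr={r:380-cross(g[r,380:340:-1]) for r in (155,185,215,245)}
T=np.mean([135+cross(g[135:160,c]) for c in list(range(195,215))+list(range(340,360))])
print(L,Rr,T, g[335:365,290].round().tolist())
def P(X):
    c=M[:3,:3].T@(X-M[:3,3]); return (K@[c[0]/-c[2],c[1]/c[2],1])[:2]
def res(q):
    x,z,y,th,ps=q; r=R.from_euler('zy',[ps,th]).as_matrix()
    c=lambda a,b: P(np.array([x,y,z])+r@[a,b,0])
    out=[c(59,0)[1]-T]
    for b,S in ((-41,L),(41,Rr)):
        a,e=c(59,b),c(-59,b)
        for v,u in S.items(): out.append(a[0]+(e[0]-a[0])*(v-a[1])/(e[1]-a[1])-u)
    return out
s=least_squares(res,[0,3,0,0,0]);print(s.x.round(3),'pitch deg',np.degrees(s.x[3]),np.round(s.fun,1), 'back row',P(np.array([s.x[0],0,s.x[1]])+R.from_euler('y',s.x[3]).as_matrix()@[-59,0,0]))
E
```

```text
{155: np.float64(187.4833659491194), 185: np.float64(189.9958217270195), 215: np.float64(192.21685606060606), 245: np.float64(194.76308139534885)} {155: np.float64(364.4395750332005), 185: np.float64(361.92909356725147), 215: np.float64(359.6385372714487), 245: np.float64(356.83870967741933)} 145.57133552529612 [24.0, 26.0, 26.0, 24.0, 25.0, 36.0, 49.0, 56.0, 59.0, 59.0, 59.0, 58.0, 58.0, 59.0, 58.0, 56.0, 56.0, 58.0, 58.0, 56.0, 56.0, 62.0, 68.0, 70.0, 69.0, 68.0, 68.0, 62.0, 48.0, 35.0]
[-7.94e-01  4.81e+00 -4.34e-01  0.00e+00  1.00e-03] pitch deg 0.01678184779551338 [-0.   0.  -0.1  0.1 -0.   0.   0.  -0.2  0.1] back row [276.55404053 355.25794965]
```

Pitch comes out at zero, with a good fit. The correction is about (+2.0, -3.1) mm and +0.4°. I lower it to just above the rim.

```bash
python3 -m jog '[[0.0412,0.001,-0.0015,-0.003,0,0,0.4],[0.0412,0.001,-0.0016,-0.006,0,0,0],[0.0412,0,0,-0.009,0,0,0],[0.0412,0,0,-0.012,0,0,0],[0.0412,0,0,-0.012,0,0,0],[0.0412,0,0,-0.011,0,0,0],[0.0412,0,0,-0.008,0,0,0],[0.0412,0,0,-0.005,0,0,0],[0.0412,0,0,-0.002,0,0,0],[0.0412,0,0,0,0,0,0]]'
python3 -m jog '[[0.0412,0,0,-0.001,0,0,0],[0.0412,0,0,-0.001,0,0,0],[0.0412,0,0,-0.001,0,0,0],[0.0412,0,0,-0.001,0,0,0],[0.0412,0,0,-0.001,0,0,0],[0.0412,0,0,-0.001,0,0,0],[0.0412,0,0,-0.001,0,0,0],[0.0412,0,0,-0.001,0,0,0],[0.0412,0,0,0,0,0,0],[0.0412,0,0,0,0,0,0]]'
python3 look.py w6.png
```

```text
clock: 15.53
tcp_pos: [495.1, 192.5, 86.8]
ee_rot: [3.141, 0.0, -0.351]
contact_force: [-1.2, 0.3, -1.6]
opening: 41.5
grip_force: 11.0
clock: 16.37
tcp_pos: [495.2, 192.6, 79.2]
ee_rot: [3.141, 0.0, -0.351]
contact_force: [0.1, -0.8, -1.8]
opening: 41.3
grip_force: 11.0
16.4167 [495.3 192.6  79.3] [ 3.142 -0.    -0.351] [-0.2  0.5 -1.8] [ 0.67  0.32 -0.21  0.   -1.04  0.55]
```

```bash
python3 -m jog '[[0.0412,0,0,-0.001,0,0,0],[0.0412,0,0,-0.001,0,0,0],[0.0412,0,0,-0.001,0,0,0],[0.0412,0,0,-0.001,0,0,0],[0.0412,0,0,-0.001,0,0,0],[0.0412,0,0,-0.001,0,0,0],[0.0412,0,0,0,0,0,0],[0.0412,0,0,0,0,0,0],[0.0412,0,0,0,0,0,0],[0.0412,0,0,0,0,0,0]]'
```

```text
clock: 17.25
tcp_pos: [495.3, 192.6, 73.3]
ee_rot: [-3.142, -0.0, -0.351]
contact_force: [-0.3, 0.0, -1.3]
opening: 41.8
grip_force: 11.0
```

```bash
python3 -m jog '[[0.0412,0,0,-0.001,0,0,0],[0.0412,0,0,-0.001,0,0,0],[0.0412,0,0,-0.001,0,0,0],[0.0412,0,0,-0.001,0,0,0],[0.0412,0,0,-0.001,0,0,0],[0.0412,0,0,-0.001,0,0,0],[0.0412,0,0,0,0,0,0],[0.0412,0,0,0,0,0,0],[0.0412,0,0,0,0,0,0],[0.0412,0,0,0,0,0,0]]'
```

```text
clock: 18.08
tcp_pos: [495.3, 192.7, 67.3]
ee_rot: [-3.142, -0.0, -0.351]
contact_force: [0.0, 0.2, -2.0]
opening: 41.5
grip_force: 11.0
```

```bash
python3 -m jog '[[0.0412,0,0,-0.001,0,0,0],[0.0412,0,0,-0.001,0,0,0],[0.0412,0,0,-0.001,0,0,0],[0.0412,0,0,-0.001,0,0,0],[0.0412,0,0,-0.001,0,0,0],[0.0412,0,0,0,0,0,0],[0.0412,0,0,0,0,0,0],[0.0412,0,0,0,0,0,0],[0.0412,0,0,0,0,0,0],[0.0412,0,0,0,0,0,0]]'
```

```text
clock: 18.92
tcp_pos: [495.4, 192.7, 62.4]
ee_rot: [-3.141, -0.0, -0.351]
contact_force: [-0.9, 0.3, 2.7]
opening: 41.2
grip_force: 11.8
```

```bash
python3 -m jog '[[0.0412,0,0,-0.001,0,0,0],[0.0412,0,0,-0.001,0,0,0],[0.0412,0,0,0,0,0,0],[0.0412,0,0,0,0,0,0],[0.0412,0,0,0,0,0,0],[0.0412,0,0,0,0,0,0],[0.0412,0,0,0,0,0,0],[0.0412,0,0,0,0,0,0],[0.0412,0,0,0,0,0,0],[0.0412,0,0,0,0,0,0]]'
```

```text
clock: 19.75
tcp_pos: [495.3, 192.7, 60.3]
ee_rot: [-3.142, -0.0, -0.351]
contact_force: [-0.2, -0.1, 3.2]
opening: 41.3
grip_force: 12.0
```

```bash
python3 -m jog '[[0.0412,0,0,-0.001,0,0,0],[0.0412,0,0,0,0,0,0],[0.0412,0,0,0,0,0,0],[0.0412,0,0,-0.001,0,0,0],[0.0412,0,0,0,0,0,0],[0.0412,0,0,0,0,0,0],[0.0412,0,0,0,0,0,0],[0.0412,0,0,0,0,0,0],[0.0412,0,0,0,0,0,0],[0.0412,0,0,0,0,0,0]]'
```

```text
clock: 20.58
tcp_pos: [495.3, 192.6, 58.4]
ee_rot: [-3.141, -0.0, -0.351]
contact_force: [-0.2, -0.0, 3.3]
opening: 41.3
grip_force: 12.1
```

```bash
python3 -m jog '[[0.0412,0,0,-0.001,0,0,0],[0.0412,0,0,0,0,0,0],[0.0412,0,0,0,0,0,0],[0.0412,0,0,0,0,0,0],[0.0412,0,0,0,0,0,0],[0.0412,0,0,0,0,0,0],[0.0412,0,0,0,0,0,0],[0.0412,0,0,0,0,0,0],[0.0412,0,0,0,0,0,0],[0.0412,0,0,0,0,0,0]]'
```

```text
clock: 21.42
tcp_pos: [495.4, 192.7, 57.4]
ee_rot: [-3.141, -0.0, -0.351]
contact_force: [-1.2, -0.2, 4.0]
opening: 41.7
grip_force: 12.4
```

```bash
python3 -m jog '[[0.0412,0,0,-0.001,0,0,0],[0.0412,0,0,0,0,0,0],[0.0412,0,0,0,0,0,0],[0.0412,0,0,0,0,0,0],[0.0412,0,0,0,0,0,0],[0.0412,0,0,0,0,0,0],[0.0412,0,0,0,0,0,0],[0.0412,0,0,0,0,0,0],[0.0412,0,0,0,0,0,0],[0.0412,0,0,0,0,0,0]]'
```

```text
clock: 22.25
tcp_pos: [495.5, 192.6, 56.9]
ee_rot: [-3.141, -0.001, -0.351]
contact_force: [-2.6, -0.7, 8.7]
opening: 41.2
grip_force: 13.0
```

```bash
python3 -m jog '[[0.0412,0,0,-0.001,0,0,0],[0.0412,0,0,0,0,0,0],[0.0412,0,0,0,0,0,0],[0.0412,0,0,0,0,0,0],[0.0412,0,0,0,0,0,0],[0.0412,0,0,0,0,0,0],[0.0412,0,0,0,0,0,0],[0.0412,0,0,0,0,0,0],[0.0412,0,0,0,0,0,0],[0.0412,0,0,0,0,0,0]]'
```

```text
clock: 23.08
tcp_pos: [495.7, 192.6, 56.7]
ee_rot: [-3.141, -0.001, -0.35]
contact_force: [-3.9, -1.0, 13.4]
opening: 40.7
grip_force: 14.2
```

The rim is felt (13 N, TCP stopped at 56.7). Release the tabs, rise clear, then close the fingers for the push on the block.

```bash
python3 -m jog '[[0.044,0,0,0,0,0,0],[0.048,0,0,0,0,0,0],[0.052,0,0,0,0,0,0],[0.058,0,0,0,0,0,0],[0.066,0,0,0,0,0,0],[0.070,0,0,0,0,0,0],[0.070,0,0,0,0,0,0],[0.070,0,0,0,0,0,0],[0.070,0,0,0.005,0,0,0],[0.070,0,0,0.010,0,0,0]]'
python3 -m jog '[[0.070,0,0,0.02,0,0,0],[0.070,0,0,0.03,0,0,0],[0.070,0,0,0.035,0,0,0],[0.070,0,0,0.025,0,0,0],[0.04,0,0,0,0,0,0],[0.0,0,0,0,0,0,0],[0.0,0,0,0,0,0,0],[0.0,0,0,0,0,0,0],[0.0,0,0,0,0,0,0],[0.0,0,0,0,0,0,0]]'
python3 look.py w7.png cover cover_push tab_left_grip tab_right_grip
```

```text
clock: 23.92
tcp_pos: [494.4, 192.2, 69.7]
ee_rot: [3.139, 0.002, -0.351]
contact_force: [-0.1, -0.2, 0.3]
opening: 70.2
grip_force: 0.0
clock: 24.75
tcp_pos: [494.9, 192.4, 179.4]
ee_rot: [3.14, 0.001, -0.351]
contact_force: [0.4, 0.3, 0.1]
opening: 0.1
grip_force: 0.0
24.8 [495.  192.4 179.6] [ 3.14e+00  1.00e-03 -3.51e-01] [-0.2 -0.1 -0.1] [ 0.67  0.24 -0.04 -0.   -1.29  0.55]
cover 0.95 [491.2 194.   49.3] [276. 200.]
cover 0.48 [483.9 169.8  73.6] [307. 206.]
cover_push 0.79 [494.4 196.8  86.7] [271. 210.]
tab_left_grip 0.56 [506.  219.6  72.7] [240. 202.]
tab_right_grip 0.9 [484.6 167.6  75.1] [309. 205.]
```

View pics/w7.png

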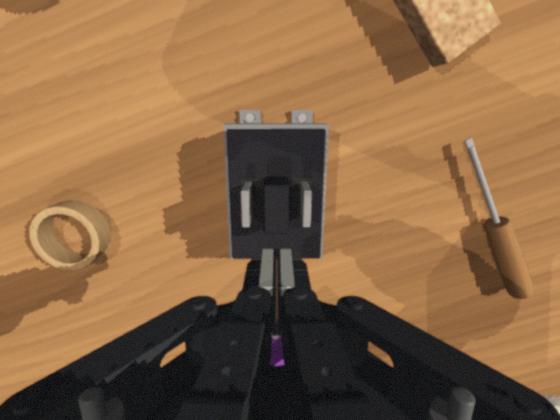

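The cover lies level on the case, with both tabs sprung out at (246,204) and (306,204). That is 60 px apart, the same as at the start. Now I press the block with shut fingers to make sure.

```bash
python3 -m jog '[[0,0,0,-0.02,0,0,0],[0,0,0,-0.03,0,0,0],[0,0,0,-0.02,0,0,0],[0,0,0,-0.01,0,0,0],[0,0,0,-0.004,0,0,0],[0,0,0,0,0,0,0],[0,0,0,0,0,0,0],[0,0,0,0,0,0,0],[0,0,0,0,0,0,0],[0,0,0,0,0,0,0]]'
python3 -m jog '[[0,0,0,-0.001,0,0,0],[0,0,0,-0.001,0,0,0],[0,0,0,-0.001,0,0,0],[0,0,0,-0.001,0,0,0],[0,0,0,-0.001,0,0,0],[0,0,0,-0.001,0,0,0],[0,0,0,0,0,0,0],[0,0,0,0,0,0,0],[0,0,0,0,0,0,0],[0,0,0,0,0,0,0]]'
```

```text
clock: 25.83
tcp_pos: [495.7, 192.9, 97.2]
ee_rot: [-3.14, -0.001, -0.351]
contact_force: [-0.0, 0.4, 0.2]
opening: -0.4
grip_force: 0.0
clock: 26.67
tcp_pos: [495.3, 192.7, 90.3]
ee_rot: [-3.142, -0.0, -0.351]
contact_force: [0.2, -0.6, 0.1]
opening: 0.0
grip_force: 0.0
```

```bash
python3 -m jog '[[0,0,0,-0.001,0,0,0],[0,0,0,-0.001,0,0,0],[0,0,0,-0.001,0,0,0],[0,0,0,0,0,0,0],[0,0,0,0,0,0,0],[0,0,0,0,0,0,0],[0,0,0,0,0,0,0],[0,0,0,0,0,0,0],[0,0,0,0,0,0,0],[0,0,0,0,0,0,0]]'
```

```text
clock: 27.5
tcp_pos: [495.4, 192.7, 87.4]
ee_rot: [-3.141, -0.0, -0.351]
contact_force: [0.4, -0.1, 4.8]
opening: 0.1
grip_force: 2.4
```

```bash
python3 -m jog '[[0,0,0,-0.001,0,0,0],[0,0,0,0,0,0,0],[0,0,0,-0.001,0,0,0],[0,0,0,0,0,0,0],[0,0,0,0,0,0,0],[0,0,0,0,0,0,0],[0,0,0,0,0,0,0],[0,0,0,0,0,0,0],[0,0,0,0,0,0,0],[0,0,0,0,0,0,0]]'
```

```text
clock: 28.33
tcp_pos: [495.5, 192.7, 87.0]
ee_rot: [-3.141, -0.001, -0.35]
contact_force: [-5.0, 0.2, 15.6]
opening: 0.1
grip_force: 7.7
```

The push reached 15.6 N at 87 mm with no sinking. Before that there was no contact at 90.3 mm, so the cover had not sprung up: it is home. I retreat and take a last look.

```bash
python3 -m jog '[[0,0,0,0.003,0,0,0],[0,0,0,0.01,0,0,0],[0,0,0,0.02,0,0,0],[0,0,0,0.03,0,0,0],[0,0,0,0.03,0,0,0],[0,0,0,0,0,0,0],[0,0,0,0,0,0,0],[0,0,0,0,0,0,0],[0,0,0,0,0,0,0],[0,0,0,0,0,0,0]]'
python3 look.py w8.png cover cover_push tab_left_grip tab_right_grip
```

```text
clock: 29.17
tcp_pos: [494.6, 192.3, 177.0]
ee_rot: [3.139, 0.002, -0.351]
contact_force: [-0.3, -0.4, 0.6]
opening: -0.1
grip_force: 0.0
29.2167 [494.7 192.3 177.1] [ 3.14e+00  1.00e-03 -3.51e-01] [-0.1 -0.2 -0. ] [ 0.67  0.24 -0.05 -0.   -1.28  0.55]
cover 0.83 [491.4 192.8  49.9] [277. 200.]
cover 0.32 [379.8 -11.6   2.7] [494. 218.]
cover_push 0.74 [492.7 198.9  88.5] [269. 215.]
tab_left_grip 0.88 [505.5 219.   73.8] [241. 203.]
tab_left_grip 0.6 [495.  193.2  50.9] [275. 196.]
tab_right_grip 0.67 [487.4 168.9  73.4] [306. 202.]
```

View pics/w8.png

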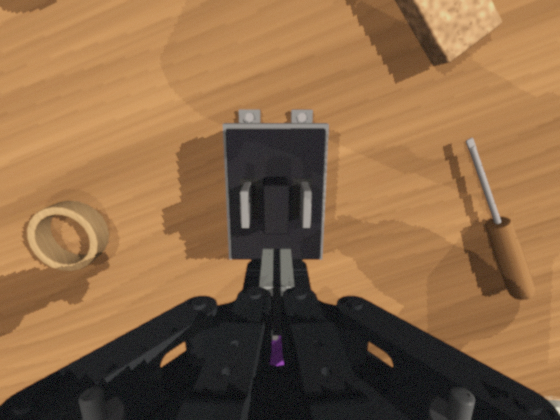

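The cover is flush on the full case at (276,193), with both tabs out at (246,204) and (306,204) and the robot clear of it.

```bash
python3 -c "
from plant import bot
print(bot.hand_in())"
```

```text
the job is handed in; nothing more can be done
None
```

The black cover is off the empty case and snapped onto the case with the cutters, both tabs sprung out; the final press peaked at 15.6 N, nothing else was touched, and I handed it in at about 29 s with the gripper clear.

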